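# Stroke the small-parts box shut

### The job

The four flip lids of the small-parts box stand open. Run the closed fingertips lightly along the middle of the row from above, starting at the end of the box that carries a lid's hinge, so that the lids fold shut one after the other, the first lid first and the last lid last, until all four lie fully shut. Only touch the lids in passing: do not lift the box, push it out of its place or press hard on it, and leave the wood block, the carton and the tape roll behind it alone.

Things in the scene. Friction and masses are not known exactly. Their poses are not given: they have to be found in the camera images.
- parts_box: grey plastic small-parts box, loose on a low plywood riser, 1 kg, 156 mm long (its x), 44 mm wide, 28 mm high: four compartments in a row, each with a white flip lid, hinges across the row. Turned any way. Origin: centre of its underside, z up. Shut lids reach z = 31 mm, their finger lips 32 mm. A fingertip moved to +x just above that folds the lids down in turn
- box_start (a point): point at the middle of the box's end beyond the hinge of the first lid, 31 mm above the riser (height of the shut lids' tops); the stroke begins here
- box_end (a point): the same point at the other end, 156 mm from box_start, past the free edge of the last lid; the stroke ends here
- lid1 (a joint): angle of lid 1, counted from box_start: 0 shut, grows to 1.55 (upright, top 66 mm above the riser). Lid 36 x 43 x 3 mm; hinge at box x = -75 mm, z = 29.5 mm; shut, it lies from there towards +x; open, it leans towards +x. It stays where left above about 0.9 rad; pushed below about 0.7 it drops shut by its weight. Pushing takes under 2 N
- lid2 (a joint): angle of lid 2, counted from box_start: 0 shut, grows to 1.55 (upright, top 66 mm above the riser). Lid 36 x 43 x 3 mm; hinge at box x = -37 mm, z = 29.5 mm; shut, it lies from there towards +x; open, it leans towards +x. It stays where left above about 0.9 rad; pushed below about 0.7 it drops shut by its weight. Pushing takes under 2 N
- lid3 (a joint): angle of lid 3, counted from box_start: 0 shut, grows to 1.55 (upright, top 66 mm above the riser). Lid 36 x 43 x 3 mm; hinge at box x = 1 mm, z = 29.5 mm; shut, it lies from there towards +x; open, it leans towards +x. It stays where left above about 0.9 rad; pushed below about 0.7 it drops shut by its weight. Pushing takes under 2 N
- lid4 (a joint): angle of lid 4, counted from box_start: 0 shut, grows to 1.55 (upright, top 66 mm above the riser). Lid 36 x 43 x 3 mm; hinge at box x = 39 mm, z = 29.5 mm; shut, it lies from there towards +x; open, it leans towards +x. It stays where left above about 0.9 rad; pushed below about 0.7 it drops shut by its weight. Pushing takes under 2 N
- riser: low plywood riser fixed on the table, 355 x 380 mm, flat top 72 mm above the table (z = 72 mm); origin: centre of its underside. It does not move
- wood_block: pine block 45 x 130 x 30 mm lying flat on the riser, origin centre of its underside; a bystander
- staple_pack: small pale closed carton 55 x 100 x 38 mm on the riser, origin centre of its underside; a bystander
- tape_black: small black roll of tape lying flat on the riser, 58 mm across, 19 mm high, origin centre of its underside; a bystander

How it is judged:
On the way, in this order (a step that is already met when the one before it is completed fails the run):
1. lid 1 is shut, with the fingers over the middle line of the row (TCP within 15 mm sideways) (value of joint lid1 below 0.1 rad and y of the grasp point in the frame of parts_box between -0.015 and 0.015 m), for 0.05 s.
2. lid 2 is shut, with the fingers over the middle line of the row (TCP within 15 mm sideways) (value of joint lid2 below 0.1 rad and y of the grasp point in the frame of parts_box between -0.015 and 0.015 m), for 0.05 s.
3. lid 3 is shut, with the fingers over the middle line of the row (TCP within 15 mm sideways) (value of joint lid3 below 0.1 rad and y of the grasp point in the frame of parts_box between -0.015 and 0.015 m), for 0.05 s.
4. lid 4 is shut, with the fingers over the middle line of the row (TCP within 15 mm sideways) (value of joint lid4 below 0.1 rad and y of the grasp point in the frame of parts_box between -0.015 and 0.015 m), for 0.05 s.
At the end, for the whole second after the job is handed in: all four lids are shut (below 0.1 rad), the box stands still with both ends within 25 mm of where they were, and the wood block, carton and tape roll lie within 30 mm of where they were (value of joint each of lid1, lid2, lid3, lid4 below 0.1 rad and linear speed of parts_box below 0.02 m/s and distance of each of box_start, box_end from where it was at the start of the episode below 0.025 m and distance of each of wood_block, staple_pack, tape_black from where it was at the start of the episode below 0.03 m); the robot touches nothing.
It fails at once if an end of the box is pushed more than 25 mm from its place (distance of any of box_start, box_end from where it was at the start of the episode above 0.025 m).
It fails at once if the box is lifted (an end rises 8 mm) (height (world z) of any of box_start, box_end above 0.111 m).
It fails at once if the fingers press on the box with more than 20 N (contact force between the fingers and parts_box above 20 N).
It fails at once if a bystander is moved more than 30 mm (distance of any of wood_block, staple_pack, tape_black from where it was at the start of the episode above 0.03 m).
It also fails if it takes over 42 s, if anything falls off the work surface, if the arm or the gripper's body presses on something with over 40 N, if the wrist force passes 120 N, or if a joint passes its speed limit or range.

### The arm

A 7-joint arm with a two-finger parallel gripper is mounted at the origin on a cart in front of the work surface, level with it; the furniture and walls round the work are solid. World frame = base frame: x ahead of the robot, y to its left, z up, the work surface at z = 0. Lengths are in m, angles in rad, forces in N, time in s.
With the tool pointing down it reaches from about 0.425 to 1.025 m from the base axis. Payload 9.4 kg.
Tool frame: the origin (TCP) lies between the finger pads, 19 mm behind the fingertips; this is the grasp point; z points along the fingers, y is the line along which they close (so a half turn about z gives the same grasp; the last joint's range is limited). The gripper opens to 93 mm and grips with 3 to 60 N. Pads are 15 mm wide; open, the fingers measure 128 mm over their backs; the gripper's body (75 mm by 188 mm) begins 65 mm behind the grasp point.
Start: joints at [1.043, 0.599, -0.003, 1.599, 0.002, 0.943, -0.08], TCP at [0.316, -0.653, 0.237] pointing down, gripper open.
Joint ranges: [-2.57, 2.57], [-0.35, 1.97], [-1.29, 1.29], [0.11, 2.56], [-1.05, 4.19], [0.11, 1.86], [-2.63, 2.63]. Speed limits (rad/s): [2.22, 2.22, 3.01, 3.01, 3.14, 3.14, 3.14].

### API

Orientations are given as a unit quaternion [w, x, y, z].
In Python, from workcell import sensors, imaging, close_job gives the robot as it stands. The module is installed in compiled form; this text tells all that it offers.
- The arm moves only by the tool jog_arm, never from a script. Its argument "deltas" is one flat list of numbers, 7 for each row, row after row: the shift along the tool's x, y, z in cm, then the turn, a rotation vector about the tool's x, y, z in rad, then the finger opening in cm, from 0 to 9.3. In form: [dx, dy, dz, rx, ry, rz, gripper, dx, dy, dz, rx, ry, rz, gripper, ...]. A call has 1 to 8 rows; each row shifts and turns the commanded pose from where the row before left it, along the tool's axes as they then stand; what a row does not reach is not made up. A row lasts 1/12 s, in which the tool goes at most 41.7 mm and 7.16 degrees, less where a joint would pass 70% of its speed; a pose out of reach is approached as far as the arm can. A call is refused whole if a number of a shift passes 4.17 or a number of a turn 0.125, either way. A call with a gripper value outside its range is refused whole. The fingers move at their own pace and stop on an object; "newtons" is the grip in N (left out, the last holds). Time passes only in rows, so rows that do not move let the fingers close. It gives the time, the measured TCP pose, the force, the opening and the grip force at its end, in the units of the state.
- sensors.state(): the state, without advancing time (a new reading comes with each control period).
- imaging.grab_frame(name): name is "side" or "top" or "wrist"; returns a dict with "image" (400x640x3 uint8, red, green, blue), "range_z" (400x640 float32, m along the optical axis (not along the pixel's ray), 0 where there is no reading), "fx", "fy", "cx", "cy" (pixels), "distortion" ([k1, k2, p1, p2, k3] as OpenCV has them; the pictures are not rectified), "eye" and "attitude" of the camera in the world. Camera axes: x right, y down, z forward; pixel columns grow to the right and rows downward; lengths in m; the calibration is good to about 2 mm. A picture is of the moment at which its call begins.
- close_job(): hands the job in; it is judged then, once.
The state is a dict: "clock": time; "joints": joint angles; "joint_velocities": joint speeds; "joint_efforts": joint torques, N m; "ee_pos": TCP position; "orientation": TCP orientation; "contact_force": force on the tool from outside, world axes, zero at the start; "moment": the same for the moment, N m; "grip_width": opening from 0.0 (shut) to 1.0 (fully open); "grip_force": force on a finger pad.
Only numpy, scipy, OpenCV 4.12 (cv2) and the standard library are available. Lean on these libraries where they do the work, as an engineer would, in place of code of your own. Each camera call takes 0.05 s, during which the arm holds its last target. There are 200 camera calls.

## Working session

There is one attempt and no reset: what is moved stays moved. The work goes in short steps, Python scripts to look and compute and a tool call to move; the robot and the scene stay as the last step left them, time stands still between calls to the robot, and variables do not carry over. Pictures are saved under pics/ and viewed, at most 10 in all, crops included, and the job is handed in when it is done.

Besides the shell and the picture viewer there is one more tool, called after ">>>" by a JSON object that holds its "api" and its "payload", one argument or row to a line. jog_arm: Moves the arm, as the interface text tells. Its arguments: {"type":"object","properties":{"deltas":{"type":"array","items":{"type":"number"}},"newtons":{"type":"number"}},"required":["deltas"]}

```bash
mkdir -p pics
cat > h.py <<'E'
import numpy as np,cv2,pickle
from scipy.spatial.transform import Rotation as R
from workcell import sensors,imaging,close_job
def grab(n):
    f=imaging.grab_frame(n); cv2.imwrite(f'pics/{n}_{sensors.state()["clock"]:.2f}.png',f['image'][:,:,::-1]); pickle.dump(f,open(n+'.pkl','wb')); return f
def rot(q): return R.from_quat([q[1],q[2],q[3],q[0]]).as_matrix()
def rays(f,uv):
    K=np.array([[f['fx'],0,f['cx']],[0,f['fy'],f['cy']],[0,0,1.]])
    p=cv2.undistortPoints(np.array(uv,float).reshape(-1,1,2),K,np.array(f['distortion'],float)).reshape(-1,2)
    return np.c_[p,np.ones(len(p))]@rot(f['attitude']).T
def plane(f,uv,z):
    d=rays(f,uv);e=np.array(f['eye']);return e+d*((z-e[2])/d[:,2])[:,None]
def cloud(f):
    v,u=np.mgrid[:400,:640];uv=np.c_[u.ravel(),v.ravel()]
    P=np.array(f['eye'])+rays(f,uv)*f['range_z'].ravel()[:,None]
    return P.reshape(400,640,3)
E
python3 - <<'E'
from h import *
for n in('top','side'):
    f=grab(n);print(n,f['eye'],f['attitude'],f['fx'])
s=sensors.state();print(s)
E
ls pics
```

```text
top [ 0.52226071 -0.15113206  0.9525439 ] [ 0.04343516 -0.69742674  0.71438026 -0.03701572] 376.3047418297785
side [1.1557992  0.33144364 0.51979246] [-0.20291252  0.3800285   0.78480856 -0.44551137] 419.59388083306897
{'clock': 0.1, 'joints': array([ 1.0433143 ,  0.60002901, -0.00252904,  1.6000373 ,  0.00179945,
        0.94292071, -0.07981332]), 'joint_velocities': array([-0.00097296, -0.00055727, -0.00046776, -0.00364945,  0.0003522 ,
        0.00151553,  0.001124  ]), 'joint_efforts': array([ 5.35909770e-03, -7.66548944e+01,  1.50261831e+00, -2.52933437e+01,
       -5.22617355e-02,  1.36789490e-02,  1.00984396e-04]), 'ee_pos': array([ 0.31566303, -0.6522166 ,  0.23666265]), 'orientation': array([-6.59879277e-04,  9.74702871e-01,  2.23503530e-01, -2.21912661e-04]), 'contact_force': array([ 0.6525475 ,  0.81746734, -0.80797061]), 'moment': array([ 0.0149653 , -0.01651891,  0.0255594 ]), 'grip_force': 0.0, 'grip_width': 1.0024307237299523}
side_0.10.png
top_0.05.png
```

View pics/top_0.05.png

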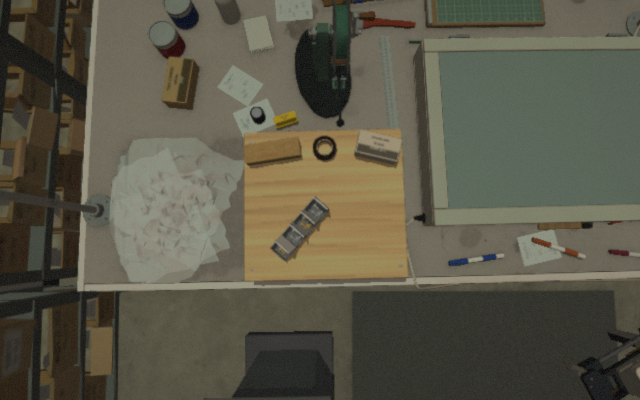

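View pics/side_0.10.png

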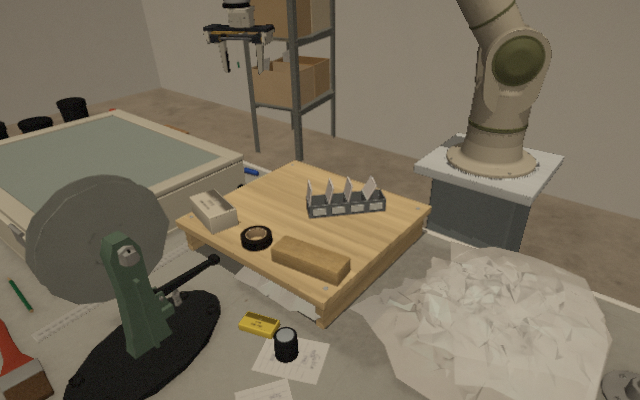

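The top view shows the box running from about (283,250) to (318,206). In the side view the lids sit at u≈309–370, with an upright one flush with the left end (307). That end is nearer the carton, so the start should be at the upper right in the top view. Next I'll measure it.

Run:
```python
from h import *
T=pickle.load(open('top.pkl','rb'));S=pickle.load(open('side.pkl','rb'))
C=cloud(T);D=cloud(S)
sub=C[190:268,262:338].reshape(-1,3)
print('riser z',np.median(sub[:,2]))
for nm,P in(('top',C.reshape(-1,3)),('side',D.reshape(-1,3))):
    c=np.median(plane(T,[[300,228]],.1),0)
    P=P[np.linalg.norm(P[:,:2]-c[:2],axis=1)<.12]
    for lo,hi in((.08,.15),(.085,.105),(.115,.15)):
        Q=P[(P[:,2]>lo)&(P[:,2]<hi)]
        r=cv2.minAreaRect(Q[:,:2].astype(np.float32)*1000);print(nm,lo,len(Q),r,Q[:,2].max())
# white lid centroids by projection along the axis in side
img=T['image'][185:270,255:345];cv2.imwrite('pics/tc.png',cv2.resize(img[:,:,::-1],None,fx=6,fy=6,interpolation=cv2.INTER_CUBIC))
img=S['image'][165:225,295:395];cv2.imwrite('pics/sc.png',cv2.resize(img[:,:,::-1],None,fx=7,fy=7,interpolation=cv2.INTER_CUBIC))
```

```text
riser z 0.07373477070035067
top 0.08 791 ((564.541015625, -96.84681701660156), (46.867332458496094, 155.86953735351562), 47.93158721923828) 0.14268036795152972
top 0.085 289 ((564.541015625, -96.84681701660156), (46.867332458496094, 155.86953735351562), 47.93158721923828) 0.10491875589048927
top 0.115 302 ((570.604248046875, -102.32782745361328), (42.67180252075195, 132.02252197265625), 47.81132888793945) 0.14268036795152972
side 0.08 1775 ((565.4617309570312, -96.93832397460938), (49.47294235229492, 156.11569213867188), 48.22095489501953) 0.13837437383844137
side 0.085 989 ((565.4617309570312, -96.93832397460938), (49.47294235229492, 156.11569213867188), 48.22095489501953) 0.10493413140166313
side 0.115 347 ((571.7146606445312, -102.74806213378906), (44.74862289428711, 131.96478271484375), 48.41474533081055) 0.13837437383844137
```

View pics/tc.png

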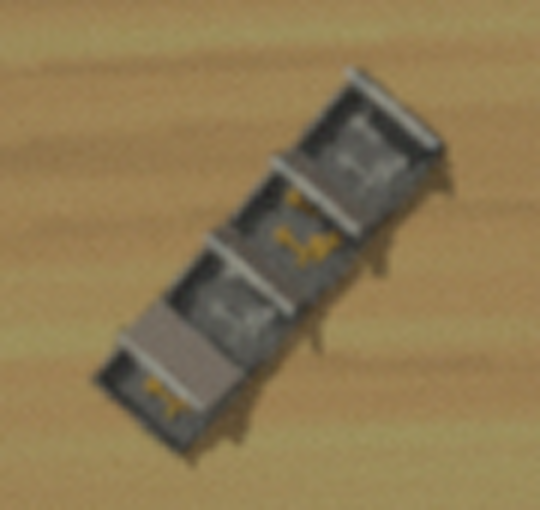

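View pics/sc.png

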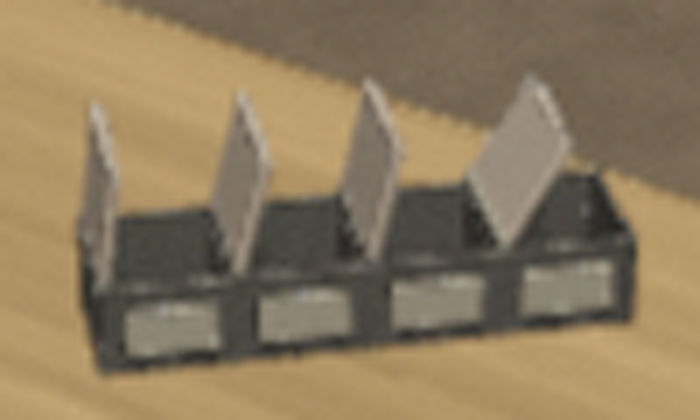

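The crops confirm it. In the top view lid 1 is upright at the upper-right end, and lid 4 leans furthest, at the lower left. Box centre is about (0.565, -0.097) and box +x is (-0.743, 0.669). So the start is about (0.623, -0.149), and tool x should turn to yaw 138°.

>>> {"api": "jog_arm", "payload": {
  "deltas": [0, 0, 0, 0, 0, -0.1225, 0, 0, 0, 0, 0, 0, -0.1225, 0, 0, 0, 0, 0, 0, -0.1225, 0, 0, 0, 0, 0, 0, -0.1225, 0, 0, 0, 0, 0, 0, -0.1225, 0, 0, 0, 0, 0, 0, -0.1225, 0, 0, 0, 0, 0, 0, -0.1225, 0, 0, 0, 0, 0, 0, -0.1225, 0],
  "newtons": 10
}}

```text
clock: 0.77
ee_pos: [0.3157, -0.6524, 0.237]
orientation: [-0.0, 0.753, 0.658, 0.0]
contact_force: [-0.3, -0.6, -0.9]
grip_width: 0.474
grip_force: 0.0
```

>>> {"api": "jog_arm", "payload": {
  "deltas": [0, 0, 0, 0, 0, -0.1225, 0, 0, 0, 0, 0, 0, -0.1225, 0, 0, 0, 0, 0, 0, -0.1225, 0, 0, 0, 0, 0, 0, -0.1225, 0, 0, 0, 0, 0, 0, -0.1225, 0, 0, 0, 0, 0, 0, -0.1225, 0, 0, 0, 0, 0, 0, -0.1225, 0, 0, 0, 0, 0, 0, -0.1225, 0, 0, 0, 0, 0, 0, 0, 0]
}}

```text
invalid input
```

>>> {"api": "jog_arm", "payload": {
  "deltas": [0, 0, 0, 0, 0, -0.1225, 0, 0, 0, 0, 0, 0, -0.1225, 0, 0, 0, 0, 0, 0, -0.1225, 0, 0, 0, 0, 0, 0, -0.1225, 0, 0, 0, 0, 0, 0, -0.1225, 0, 0, 0, 0, 0, 0, -0.1225, 0, 0, 0, 0, 0, 0, -0.1225, 0, 0, 0, 0, 0, 0, -0.1225, 0]
}}

```text
clock: 1.43
ee_pos: [0.3156, -0.6524, 0.2369]
orientation: [-0.0, 0.355, 0.935, 0.0]
contact_force: [0.3, -0.0, 0.5]
grip_width: 0.008
grip_force: 0.0
```

```bash
cat >> h.py <<'E'
c=np.array([.565,-.097]);a=np.radians(138.1);d=np.array([np.cos(a),np.sin(a)]);n=np.array([-d[1],d[0]])
def where():
    s=sensors.state();p=s['ee_pos'];M=rot(s['orientation'])
    print('box xy mm',1e3*(p[:2]-c)@np.c_[d,n],'z',p[2],'tool x yaw err',np.arctan2(M[1,0],M[0,0])-a,'tilt',M[:,2],s['joints'].round(2))
    t=np.r_[c-.13*d,p[2]];print('to pre-start, tool cm',100*M.T@(t-p),s['contact_force'],s['grip_width'])
E
python3 -c "
from h import *
where()"
```

```text
box xy mm [-185.32302514  579.96143563] z 0.23693821298128265 tool x yaw err 0.006493887458966174 tilt [-4.71950073e-04  6.31379871e-04 -9.99999689e-01] [ 1.36  0.65 -0.53  1.58  0.37  1.02  1.56]
to pre-start, tool cm [5.15556655e+00 5.80308452e+01 1.32515703e-02] [ 0.30328735 -0.02092519  0.51632504] 0.008140062019627544
```

>>> {"api": "jog_arm", "payload": {
  "deltas": [0.215, 2.42, 0, 0, 0, 0, 0, 0.215, 2.42, 0, 0, 0, 0, 0, 0.215, 2.42, 0, 0, 0, 0, 0, 0.215, 2.42, 0, 0, 0, 0, 0, 0.215, 2.42, 0, 0, 0, 0, 0, 0.215, 2.42, 0, 0, 0, 0, 0, 0.215, 2.42, 0, 0, 0, 0, 0, 0.215, 2.42, 0, 0, 0, 0, 0]
}}

```text
clock: 2.1
ee_pos: [0.4326, -0.4959, 0.2371]
orientation: [-0.0, 0.357, 0.934, 0.0]
contact_force: [0.2, 1.0, -0.4]
grip_width: 0.003
grip_force: 0.0
```

>>> {"api": "jog_arm", "payload": {
  "deltas": [0.215, 2.42, 0, 0, 0, 0, 0, 0.215, 2.42, 0, 0, 0, 0, 0, 0.215, 2.42, 0, 0, 0, 0, 0, 0.215, 2.42, 0, 0, 0, 0, 0, 0.215, 2.42, 0, 0, 0, 0, 0, 0.215, 2.42, 0, 0, 0, 0, 0, 0.215, 2.42, 0, 0, 0, 0, 0, 0.215, 2.42, 0, 0, 0, 0, 0]
}}

```text
clock: 2.77
ee_pos: [0.5491, -0.3403, 0.2371]
orientation: [-0.0, 0.357, 0.934, -0.0]
contact_force: [-0.1, -0.4, 0.2]
grip_width: 0.005
grip_force: 0.0
```

>>> {"api": "jog_arm", "payload": {
  "deltas": [0.215, 2.42, 0, 0, 0, 0, 0, 0.215, 2.42, 0, 0, 0, 0, 0, 0.215, 2.42, 0, 0, 0, 0, 0, 0.215, 2.42, 0, 0, 0, 0, 0, 0.215, 2.42, 0, 0, 0, 0, 0, 0.215, 2.42, 0, 0, 0, 0, 0, 0.215, 2.42, 0, 0, 0, 0, 0, 0, 0, 0, 0, 0, 0, 0]
}}

```text
clock: 3.43
ee_pos: [0.6532, -0.1992, 0.2373]
orientation: [0.0, 0.355, 0.935, 0.002]
contact_force: [0.4, 1.0, 1.4]
grip_width: 0.002
grip_force: 0.0
```

```bash
python3 -c "
from h import *
where()"
```

```text
box xy mm [-133.88266138   17.15466519] z 0.23734095971756808 tool x yaw err 0.006500628652912344 tilt [ 0.00161818  0.00329179 -0.99999327] [ 0.56  0.6  -0.55  1.68  0.36  0.96  0.73]
to pre-start, tool cm [0.37710622 1.71794219 0.00644287] [0.42305233 1.02117159 1.36246445] 0.002012084922193924
```

>>> {"api": "jog_arm", "payload": {
  "deltas": [0.2, 0.85, 0, 0, 0, 0, 0, 0.2, 0.85, 0, 0, 0, 0, 0, 0, 0, 2, 0, 0, 0, 0, 0, 0, 2, 0, 0, 0, 0, 0, 0, 2, 0, 0, 0, 0, 0, 0, 2, 0, 0, 0, 0, 0, 0, 2, 0, 0, 0, 0, 0, 0, 0, 0, 0, 0, 0]
}}

```text
clock: 4.1
ee_pos: [0.6565, -0.1903, 0.1335]
orientation: [-0.003, 0.358, 0.934, -0.001]
contact_force: [0.1, 0.1, 0.8]
grip_width: 0.006
grip_force: 0.0
```

```bash
python3 -c "
from h import *
where(); f=grab('side'); i=f['image'][60:260,200:460]; cv2.imwrite('pics/s2.png',cv2.resize(i[:,:,::-1],None,fx=3,fy=3)[:600,:780])"
```

```text
box xy mm [-130.40611045    8.29749629] z 0.13351737941073735 tool x yaw err -0.0004510897169640593 tilt [-5.80989150e-03  8.09354018e-04 -9.99982795e-01] [ 0.5   0.71 -0.49  1.76  0.44  0.79  0.64]
to pre-start, tool cm [ 0.04098485  0.82972742 -0.00252204] [0.07379905 0.10427167 0.7760406 ] 0.006137562331599442
```

View pics/s2.png

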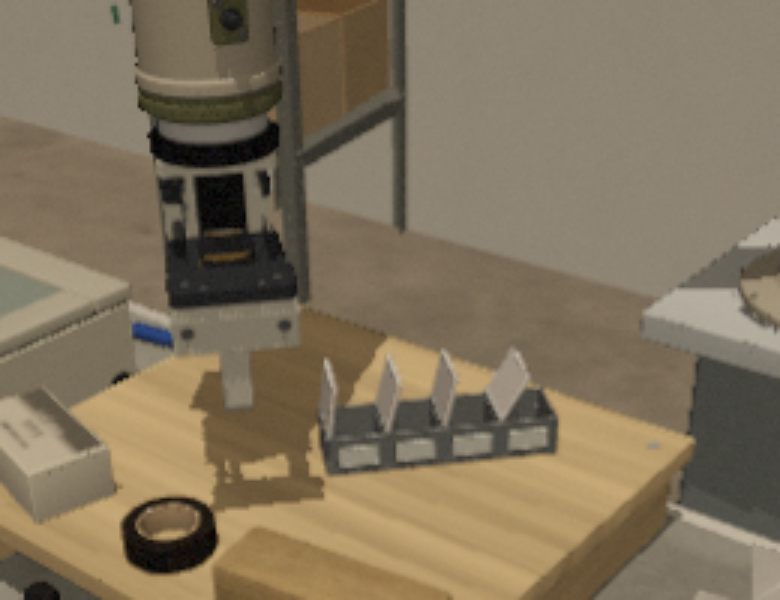

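The side view shows the closed fingers at about (238,400) in the crop, in front of lid 1 and clear of everything. I'll correct the sideways offset, lower slightly, and start the stroke.

>>> {"api": "jog_arm", "payload": {
  "deltas": [0, 0.8, 0.3, 0, 0, 0, 0, 0, 0, 0.2, 0, 0, 0, 0, 0, 0, 0, 0, 0, 0, 0]
}}

```text
clock: 4.4
ee_pos: [0.6652, -0.1831, 0.1333]
orientation: [0.001, 0.357, 0.934, 0.0]
contact_force: [-0.2, 0.5, -0.1]
grip_width: 0.005
grip_force: 0.0
```

```bash
python3 -c "
from h import *
where()"
```

```text
box xy mm [-132.04730581   -2.80175879] z 0.1333447260636114 tool x yaw err 0.0012409672759452484 tilt [ 1.66174106e-03  4.47529957e-05 -9.99998618e-01] [ 0.49  0.71 -0.49  1.75  0.44  0.79  0.63]
to pre-start, tool cm [ 0.20507796 -0.27992113 -0.00056736] [-0.23778235  0.51586168 -0.11214192] 0.005054015768993245
```

>>> {"api": "jog_arm", "payload": {
  "deltas": [0, -0.25, 0.3, 0, 0, 0, 0, 0, 0, 0, 0, 0, 0, 0, 0, 0, 0, 0, 0, 0, 0, 0, 0, 0, 0, 0, 0, 0, 0, 0, 0, 0, 0, 0, 0]
}}

```text
clock: 4.82
ee_pos: [0.6626, -0.1858, 0.1296]
orientation: [0.0, 0.357, 0.934, -0.0]
contact_force: [-0.6, 0.5, 0.3]
grip_width: 0.004
grip_force: 0.0
```

```bash
python3 -c "
from h import *
where()"
```

```text
box xy mm [-131.94647765    0.90724127] z 0.12961252371414822 tool x yaw err 0.0003562752881642872 tilt [ 1.93950410e-04 -1.29472284e-04 -9.99999973e-01] [ 0.49  0.72 -0.48  1.75  0.45  0.78  0.63]
to pre-start, tool cm [ 1.94615425e-01  9.07934705e-02 -4.19213434e-05] [-0.55922687  0.49025479  0.30312198] 0.0037256856340820853
```

>>> {"api": "jog_arm", "payload": {
  "deltas": [0.6, 0.05, 0.15, 0, 0, 0, 0, 0.6, 0, 0, 0, 0, 0, 0, 0.6, 0, 0, 0, 0, 0, 0, 0.6, 0, 0, 0, 0, 0, 0, 0.6, 0, 0, 0, 0, 0, 0, 0.6, 0, 0, 0, 0, 0, 0, 0.6, 0, 0, 0, 0, 0, 0, 0, 0, 0, 0, 0, 0, 0]
}}

```text
clock: 5.48
ee_pos: [0.6307, -0.1561, 0.128]
orientation: [-0.0, 0.357, 0.934, 0.0]
contact_force: [0.1, 0.8, -1.0]
grip_width: 0.006
grip_force: 0.0
```

>>> {"api": "jog_arm", "payload": {
  "deltas": [0.5, 0, 0, 0, 0, 0, 0, 0.5, 0, 0, 0, 0, 0, 0, 0.5, 0, 0, 0, 0, 0, 0, 0.5, 0, 0, 0, 0, 0, 0, 0.5, 0, 0, 0, 0, 0, 0, 0.5, 0, 0, 0, 0, 0, 0, 0.5, 0, 0, 0, 0, 0, 0, 0, 0, 0, 0, 0, 0, 0]
}}

```text
clock: 6.15
ee_pos: [0.6048, -0.133, 0.1279]
orientation: [-0.0, 0.357, 0.934, -0.0]
contact_force: [0.2, -0.0, -0.8]
grip_width: 0.007
grip_force: 0.0
```

```bash
python3 -c "
from h import *
where(); f=grab('side'); i=f['image'][60:260,200:460]; cv2.imwrite('pics/s3.png',cv2.resize(i[:,:,::-1],None,fx=3,fy=3)[:600,:780])"
```

```text
box xy mm [-53.61940193   0.23383585] z 0.12794615784732083 tool x yaw err 0.0014216510556721573 tilt [-6.06662194e-04  2.12672677e-04 -9.99999793e-01] [ 0.44  0.65 -0.48  1.92  0.46  0.68  0.53]
to pre-start, tool cm [-7.63808398e+00  1.25237925e-02 -4.53953684e-03] [ 0.20297659 -0.02287983 -0.77676194] 0.006999205449491299
```

View pics/s3.png

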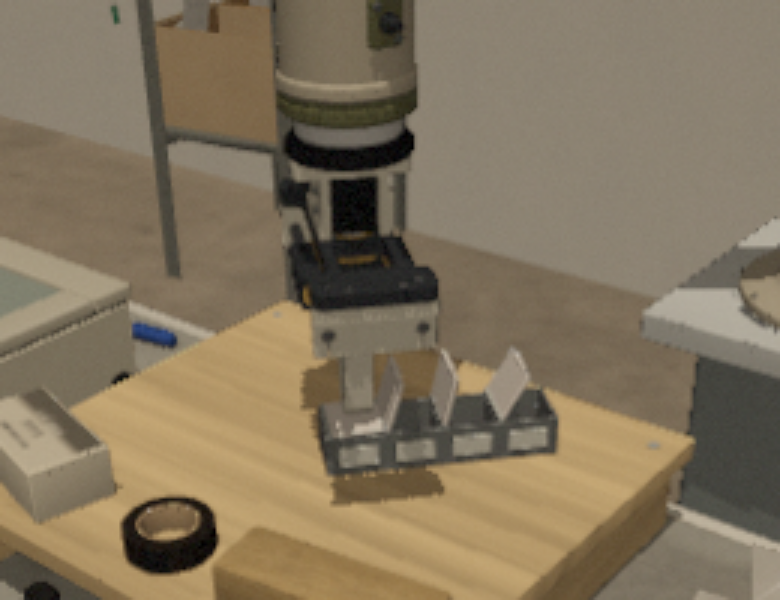

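The image shows lid 1 shut under the fingers at about (355,415), the other three lids still open, and the box where it was. I'll continue the stroke.

>>> {"api": "jog_arm", "payload": {
  "deltas": [0.5, 0, 0, 0, 0, 0, 0, 0.5, 0, 0, 0, 0, 0, 0, 0.5, 0, 0, 0, 0, 0, 0, 0.5, 0, 0, 0, 0, 0, 0, 0.5, 0, 0, 0, 0, 0, 0, 0.5, 0, 0, 0, 0, 0, 0, 0.5, 0, 0, 0, 0, 0, 0, 0.5, 0, 0, 0, 0, 0, 0]
}}

```text
clock: 6.87
ee_pos: [0.5754, -0.1068, 0.1279]
orientation: [-0.0, 0.357, 0.934, -0.0]
contact_force: [0.3, -0.4, -0.5]
grip_width: 0.006
grip_force: 0.0
```

>>> {"api": "jog_arm", "payload": {
  "deltas": [0.5, 0, 0, 0, 0, 0, 0, 0.5, 0, 0, 0, 0, 0, 0, 0.5, 0, 0, 0, 0, 0, 0, 0.5, 0, 0, 0, 0, 0, 0, 0.5, 0, 0, 0, 0, 0, 0, 0.5, 0, 0, 0, 0, 0, 0, 0.5, 0, 0, 0, 0, 0, 0, 0.5, 0, 0, 0, 0, 0, 0]
}}

```text
clock: 7.53
ee_pos: [0.5456, -0.0802, 0.1279]
orientation: [0.0, 0.357, 0.934, 0.0]
contact_force: [0.9, -0.7, 0.6]
grip_width: 0.006
grip_force: 0.0
```

>>> {"api": "jog_arm", "payload": {
  "deltas": [0.5, 0, 0, 0, 0, 0, 0, 0.5, 0, 0, 0, 0, 0, 0, 0.5, 0, 0, 0, 0, 0, 0, 0.5, 0, 0, 0, 0, 0, 0, 0.5, 0, 0, 0, 0, 0, 0, 0.5, 0, 0, 0, 0, 0, 0, 0.5, 0, 0, 0, 0, 0, 0, 0.5, 0, 0, 0, 0, 0, 0]
}}

```text
clock: 8.2
ee_pos: [0.5159, -0.0535, 0.1279]
orientation: [0.0, 0.357, 0.934, -0.0]
contact_force: [-0.1, 0.1, 0.2]
grip_width: 0.003
grip_force: 0.0
```

>>> {"api": "jog_arm", "payload": {
  "deltas": [0.5, 0, 0, 0, 0, 0, 0, 0.5, 0, 0, 0, 0, 0, 0, 0.5, 0, 0, 0, 0, 0, 0, 0.5, 0, 0, 0, 0, 0, 0, 0.5, 0, 0, 0, 0, 0, 0, 0.5, 0, 0, 0, 0, 0, 0, 0, 0, 0, 0, 0, 0, 0, 0, 0, 0, 0, 0, 0, 0]
}}

```text
clock: 8.87
ee_pos: [0.4938, -0.0336, 0.128]
orientation: [0.0, 0.357, 0.934, -0.0]
contact_force: [0.5, -1.0, -0.2]
grip_width: 0.005
grip_force: 0.0
```

```bash
python3 -c "
from h import *
where(); f=grab('side'); i=f['image'][60:260,200:460]; cv2.imwrite('pics/s4.png',cv2.resize(i[:,:,::-1],None,fx=3,fy=3)[:600,:780])"
```

```text
box xy mm [95.34855407  0.37740724] z 0.12796356398786157 tool x yaw err 0.0010506564559782383 tilt [-7.78367206e-06 -1.35807697e-04 -9.99999991e-01] [ 0.28  0.53 -0.45  2.2   0.48  0.51  0.3 ]
to pre-start, tool cm [-2.25348825e+01  1.40645190e-02  1.90927299e-03] [ 0.49011249 -0.98406491 -0.17989666] 0.005370644662792592
```

View pics/s4.png

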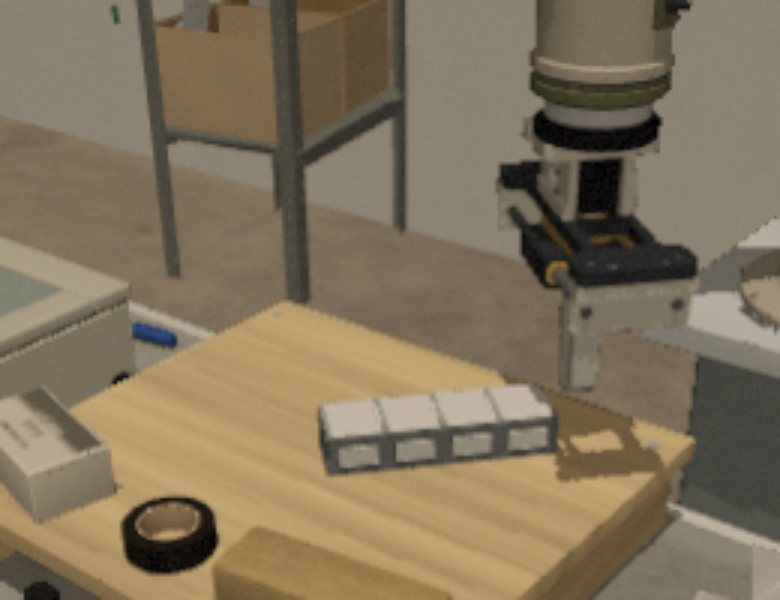

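All four lids lie flat, running from (350,415) to (520,400) in the crop, and the box hasn't moved. I'll raise the fingers and hand in.

>>> {"api": "jog_arm", "payload": {
  "deltas": [0, 0, -1, 0, 0, 0, 0, 0, 0, -1.5, 0, 0, 0, 0, 0, 0, -1.5, 0, 0, 0, 0, 0, 0, -1, 0, 0, 0, 0, 0, 0, 0, 0, 0, 0, 0, 0, 0, 0, 0, 0, 0, 0, 0, 0, 0, 0, 0, 0, 0]
}}

```text
clock: 9.5
ee_pos: [0.4937, -0.0341, 0.1776]
orientation: [-0.0, 0.357, 0.934, -0.0]
contact_force: [-0.1, -0.8, 0.2]
grip_width: 0.007
grip_force: 0.0
```

```bash
python3 -c "
from h import *
print(close_job())"
```

```text
the job is handed in; nothing more can be done
None
```

I shut all four lids in one light pass starting at lid 1's hinge end, with no visible shift of the box, and handed the job in at about 9.5 s; no verdict was returned.

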